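# Tighten the loaded gluing clamp until its knob slips

### The job

One of the two gluing clamps on the bench holds a freshly glued plywood block between its open jaws. Turn that clamp's knob clockwise (seen from above) until the jaw has closed on the block and the knob's torque limiter has clearly slipped, by some ten degrees, then stop at once, before it has slipped a twelfth of a turn, and let go, leaving the block nipped. Leave the other, empty clamp's knob alone.

Things in the scene. Friction and masses are not known exactly. Their poses are not given: they have to be found in the camera images.
- knob_grip (a point): Loaded clamp's knob: black bar 44 mm long, 14 wide, 34 tall (65 to 99 mm above the table), white line on top of one end, over a steel flange. Point: mid-bar on the vertical turning axis, 82 mm above the table. x along the bar (line at -x), z up. The rest of the clamp is under 60 mm: fixed dark bed 100 x 220 x 12 mm, jaws closing along its length, knob over the aluminium housing at one end.
- pinion (a joint): Turn of that clamp's steel flange, rad, growing clockwise seen from above. Starts between 0 (open) and 0.52; moves the jaw 20 mm per rad towards the block, pushes it 1 to 3 mm against the fixed jaw, and is stopped by it at about 0.75. Turns at about 0.06 N m and stays where it is left.
- knob (a joint): Slip of that knob on its flange, rad. 0 while the knob carries the flange; once the block stops the jaw, the limiter lets go at about 0.2 N m and this grows as the knob is turned on clockwise, with no spring-back (the knob's white line leaves the flange's black line). Anticlockwise the knob does not slip but opens the jaw.
- block_center (a point): Centre of the glued plywood block lying on the loaded clamp's bed, 70 x 50 mm, 45 mm tall (dark glue line along its middle), loose between the jaws; centre 35 mm above the table and about 98 mm from the knob's axis. A similar block lies on the bare table.
- spare_knob_end (a point): The white-line end of the bar knob on the other clamp, same kind but empty, 22 mm from its axis, 82 mm above the table. Not to be turned.
There are look-alikes about, which are no part of the job. Leave any pink or turquoise look-alike of the part that bears block_center alone.

How it is judged:
By the outcome, as a careful person would: the job done as asked, in the order asked, and still so for the second after the job is handed in, with the robot touching nothing.
It also fails if it takes over 35 s, if anything falls off the work surface, if the arm or the gripper's body presses on something with over 40 N, if the wrist force passes 120 N, or if a joint passes its speed limit or range.

### The arm

A 6-joint arm with a two-finger parallel gripper is mounted at the origin on the work surface. World frame = base frame: x ahead of the robot, y to its left, z up, the work surface at z = 0. Lengths are in m, angles in rad, forces in N, time in s.
With the tool pointing down it reaches from about 0.25 to 0.775 m from the base axis. Payload 4 kg.
Tool frame: the origin (TCP) lies at the centre of the arm's flange, where the gripper is bolted on; the fingertips stand 199 mm ahead of it and the grasp point (between the pads) lies 180 mm ahead of it (robot.tcp_to_tips is the z of the fingertips in the tool frame, in m); z points along the fingers, y is the line along which they close (so a half turn about z gives the same grasp; the last joint's range is limited). The gripper opens to 94 mm and grips with 3 to 60 N. Pads are 16 mm wide; open, the fingers measure 119 mm over their backs; the gripper's body (75 mm by 177 mm) begins 78 mm behind the grasp point.
Start: joints at [1.078, 0.087, 1.371, -0, 1.684, -0.103], TCP at [0.209, 0.509, 0.405] pointing down, gripper open.
Joint ranges: [-3.1, 3.1], [-0.76, 2.03], [0.27, 2.55], [-1.08, 4.22], [0.17, 2.65], [-2.57, 2.57]. Speed limits (rad/s): [2.79, 2.79, 3.14, 3.14, 3.14, 3.14].

### API

Orientations are given as [roll, pitch, yaw] about the fixed x, y, z axes, in that order (R = Rz(yaw) Ry(pitch) Rx(roll)).
In Python, from bench import robot gives the robot as it stands.
- The arm moves only by the tool play_rows, never from a script. Its arguments are lists of equal length, an entry for each row: "translation": the shift along the tool's x, y, z scaled (see below), a list of three; "twist": the turn, a rotation vector about the tool's x, y, z scaled (see below), a list of three; "gripper": the opening, from -1 (shut) to 1 (fully open). A call has 1 to 8 rows; each row shifts and turns the commanded pose from where the row before left it, along the tool's axes as they then stand; what a row does not reach is not made up. The controller multiplies each number of a shift by 0.04 m and each number of a turn by 0.1 rad. A row lasts 1/10 s, in which the tool goes at most 50 mm and 8.59 degrees, less where a joint would pass 70% of its speed; a pose out of reach is approached as far as the arm can. A call with a number of a shift or a turn outside -1 to 1 is refused whole. A call with a gripper value outside its range is refused whole. The fingers move at their own pace and stop on an object; the grip force is fixed at half the most. Time passes only in rows, so rows that do not move let the fingers close. It gives the time, the measured TCP pose, the force, the opening and the grip force at its end, in the units of the state.
- robot.get_obs(): the state, without advancing time (a new reading comes with each control period).
- robot.snapshot(name): name is "scene" or "top" or "wrist"; returns the picture (420x560x3 uint8, red, green, blue); there is no depth.
- robot.camera_model(name): a dict with "camera_matrix" (3x3 intrinsics, pixels), "rvec" (rotation vector, rad) and "tvec" (3), from world to camera coordinates, as OpenCV has them. Camera axes: x right, y down, z forward; pixel columns grow to the right and rows downward; lengths in m; the calibration is good to about 2 mm. The wrist camera is an equidistant fisheye: a pixel r from the principal point sees the ray r / f radians off the axis. A picture is of the moment at which its call begins: read the wrist's pose just before it. camera_model takes no time and is no camera call; for the wrist camera it gives the pose at the moment of the call.
- robot.close_job(): hands the job in; it is judged then, once.
Trained networks look in the newest picture that a camera, given by its name, has taken for a name from the list of things; names that differ only in an ending like _2 or _b are one class to them, and where a whole thing is asked for, a point or a joint stands for the part that bears it (a point fixed in the world has none). Each returns a list of dicts, best first, with "score" (0 to 1); they miss things now and then, are a little off and sometimes report something else, mostly with a low value. They report only what shows in the picture. A call takes as long as a camera call. They do not tell look-alikes from the thing itself.
- robot.recognise(name, camera): "centre" ([x, y, z] in m, in world coordinates, good to about 4 mm: the middle of the surface that is visible of it).
- robot.spot_point(name, camera): "centre" ([x, y, z] in m, in world coordinates, good to about 4 mm: a listed point, or the origin of a listed thing).
The state is a dict: "time": time; "joint_positions": joint angles; "qvel": joint speeds; "joint_torque": joint torques, N m; "tool_pos": TCP position; "ee_rot": TCP orientation; "wrist_force": force on the tool from outside, world axes, zero at the start; "wrist_torque": the same for the moment, N m; "width": finger opening in m; "finger_force": force on a finger pad.
Only numpy, scipy, OpenCV 4.12 (cv2) and the standard library are available. Lean on these libraries where they do the work, as an engineer would, in place of code of your own. Each camera call takes 0.05 s, during which the arm holds its last target. There are 200 camera calls.

## Working session

There is one attempt and no reset: what is moved stays moved. The work goes in short steps, Python scripts to look and compute and a tool call to move; the robot and the scene stay as the last step left them, time stands still between calls to the robot, and variables do not carry over. Pictures are saved under pics/ and viewed, at most 10 in all, crops included, and the job is handed in when it is done.

Besides the shell and the picture viewer there is one more tool, called after "Request:" as name(argument=value, ...) on one line, values as JSON. play_rows: Moves the arm, as the interface text tells. Its arguments: {"type":"object","properties":{"translation":{"type":"array","items":{"type":"array","items":{"type":"number","minimum":-1,"maximum":1}}},"twist":{"type":"array","items":{"type":"array","items":{"type":"number","minimum":-1,"maximum":1}}},"gripper":{"type":"array","items":{"type":"number"}}},"required":["translation","twist","gripper"]}

```bash
mkdir -p pics; ls
cat > h.py <<'E'
import numpy as np,cv2
from bench import robot
def save(cam,fn):
    im=robot.snapshot(cam); cv2.imwrite('pics/'+fn,im[:,:,::-1]); return im
def ray_z(cam,uv,z):
    m=robot.camera_model(cam);K=np.array(m['camera_matrix']);R,_=cv2.Rodrigues(np.array(m['rvec'],float));t=np.array(m['tvec'],float).ravel()
    p=np.array([(uv[0]-K[0,2])/K[0,0],(uv[1]-K[1,2])/K[1,1]])
    if cam=='wrist':
        r=np.linalg.norm(p);d=np.array([*(p/r*np.sin(r)),np.cos(r)])
    else: d=np.array([*p,1])
    d=R.T@d;c=-R.T@t
    return c+d*(z-c[2])/d[2]
def proj(cam,P):
    m=robot.camera_model(cam);K=np.array(m['camera_matrix']);R,_=cv2.Rodrigues(np.array(m['rvec'],float));t=np.array(m['tvec'],float).ravel()
    q=R@np.array(P)+t
    if cam=='wrist':
        r=np.hypot(q[0],q[1]);th=np.arctan2(r,q[2]);return np.array([K[0,0]*q[0]/r*th+K[0,2],K[1,1]*q[1]/r*th+K[1,2]])
    return np.array([K[0,0]*q[0]/q[2]+K[0,2],K[1,1]*q[1]/q[2]+K[1,2]])
E
python3 - <<'E'
from h import *
np.set_printoptions(precision=4,suppress=True)
o=robot.get_obs();print(o)
save('top','top0.png')
for n in ['knob_grip','block_center','spare_knob_end']:
    for d in robot.spot_point(n,'top'): print(n,d, proj('top',d['centre']))
E
```

```text
pics
{'time': 0.0, 'joint_positions': array([ 1.0779,  0.0879,  1.3722, -0.    ,  1.6836, -0.1031]), 'qvel': array([ 0.0005,  0.0012,  0.002 , -0.0004,  0.0013, -0.0022]), 'joint_torque': array([  0.0005, -34.0174, -30.2432,   0.0719,   0.033 ,  -0.0002]), 'tool_pos': array([0.2089, 0.5086, 0.4035]), 'ee_rot': array([-3.1394, -0.0002,  2.7518]), 'wrist_force': array([-0.0974,  0.0673, -0.0694]), 'wrist_torque': array([ 0.0082, -0.0119,  0.0041]), 'finger_force': 0.0, 'width': 0.0937665266022946}
knob_grip {'centre': [0.5373, 0.2309, 0.0818], 'score': 0.56} [211.087  189.9195]
block_center {'centre': [0.6622, 0.4473, 0.0203], 'score': 0.84} [135.8389 147.3561]
block_center {'centre': [0.6719, 0.1056, 0.0226], 'score': 0.79} [261.4281 144.5628]
block_center {'centre': [0.4841, 0.3172, 0.0336], 'score': 0.64} [180.6589 212.2647]
block_center {'centre': [0.4072, 0.0706, 0.0226], 'score': 0.57} [273.3818 242.1686]
spare_knob_end {'centre': [0.555, -0.3379, 0.0819], 'score': 0.55} [432.2975 184.7246]
```

View pics/top0.png

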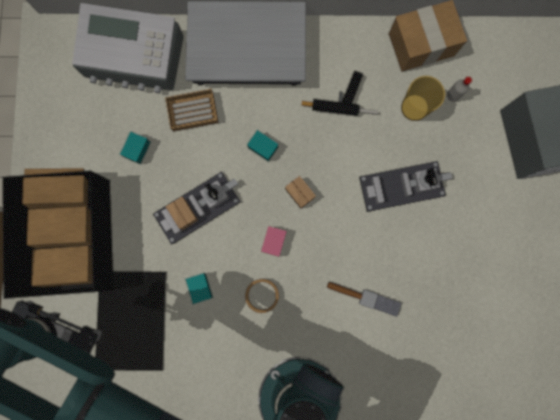

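Request:
play_rows(translation=[[-1, -0.33, 0], [-1, -0.33, 0], [-1, -0.33, 0], [-1, -0.33, 0], [-1, -0.33, 0], [-1, -0.33, 0], [-1, -0.33, 0], [-1, -0.33, 0]], twist=[[0, 0, 0], [0, 0, 0], [0, 0, 0], [0, 0, 0], [0, 0, 0], [0, 0, 0], [0, 0, 0], [0, 0, 0]], gripper=[1, 1, 1, 1, 1, 1, 1, 1])

```text
time: 1.0
tool_pos: [0.4659, 0.2881, 0.4045]
ee_rot: [3.142, -0.0, 2.752]
wrist_force: [0.7, 1.0, 1.0]
width: 0.094
finger_force: 0.0
```

Run:
```python
from h import *
np.set_printoptions(precision=4,suppress=True)
o=robot.get_obs();print(o['time'],o['tool_pos'],o['ee_rot'],o['joint_positions'])
save('wrist','w0.png')
for n in ['knob_grip','block_center']:
    for d in robot.spot_point(n,'wrist'): print(n,d, proj('wrist',d['centre']))
```

```text
1.0 [0.4659 0.2881 0.4045] [ 3.1416 -0.0002  2.7518] [ 0.4503  0.0823  1.3763  0.0002  1.683  -0.7307]
knob_grip {'centre': [0.533, 0.2297, 0.0798], 'score': 0.57} [251.5478 279.3795]
block_center {'centre': [0.4103, 0.0698, 0.0254], 'score': 0.92} [102.0925 218.6301]
block_center {'centre': [0.284, 0.2726, 0.0251], 'score': 0.91} [202.3206  50.7458]
block_center {'centre': [0.6676, 0.1066, 0.0238], 'score': 0.84} [214.9752 368.1182]
block_center {'centre': [0.4775, 0.3159, 0.0354], 'score': 0.79} [305.0443 193.5313]
block_center {'centre': [0.6625, 0.447, 0.0188], 'score': 0.65} [440.4207 279.7005]
```

View pics/w0.png

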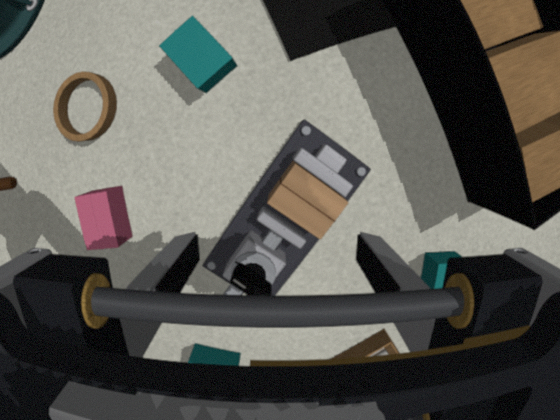

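Request:
play_rows(translation=[[-0.75, -0.18, 0.38], [-0.75, -0.18, 0.38], [-0.75, -0.18, 0.38], [-0.75, -0.18, 0.38], [0, 0, 0]], twist=[[0, 0, 0], [0, 0, 0], [0, 0, 0], [0, 0, 0], [0, 0, 0]], gripper=[1, 1, 1, 1, 1])

```text
time: 1.65
tool_pos: [0.5658, 0.2162, 0.3403]
ee_rot: [-3.138, -0.004, 2.75]
wrist_force: [-0.5, 0.4, -1.6]
width: 0.0942
finger_force: 0.0
```

Run:
```python
from h import *
np.set_printoptions(precision=4,suppress=True)
o=robot.get_obs();print(o['time'],o['tool_pos'],o['ee_rot'],o['joint_positions'],robot.camera_model('wrist'))
im=save('wrist','w1f.png')
for n in ['knob_grip','block_center','knob','pinion']:
    for d in robot.spot_point(n,'wrist')[:3]: print(n,d, proj('wrist',d['centre']))
u,v=proj('wrist',[0.535,0.2303,0.09]).astype(int);print(u,v)
u0=max(0,min(u-90,380));v0=max(0,min(v-70,280))
cv2.imwrite('pics/w1.png',cv2.resize(im[v0:v0+140,u0:u0+180,::-1],None,fx=4,fy=4,interpolation=cv2.INTER_CUBIC));print(u0,v0)
```

```text
1.65 [0.5658 0.2162 0.3403] [-3.1378 -0.004   2.7497] [ 0.2716  0.2326  1.3324 -0.0006  1.5821 -0.9073] {'camera_matrix': array([[325.1923,   0.    , 277.2444],
       [  0.    , 325.1923, 208.1786],
       [  0.    ,   0.    ,   1.    ]]), 'rvec': array([-2.449 , -1.6383, -0.1806]), 'tvec': array([-0.4147, -0.4376,  0.2309])}
knob_grip {'centre': [0.5325, 0.23, 0.0783], 'score': 0.56} [275.8822 175.5162]
block_center {'centre': [0.6595, 0.4495, 0.0232], 'score': 0.87} [498.1849 204.4951]
block_center {'centre': [0.4081, 0.0679, 0.0243], 'score': 0.73} [ 85.087  121.5296]
block_center {'centre': [0.6696, 0.1048, 0.0188], 'score': 0.71} [218.8693 325.1225]Traceback (most recent call last):
  File "<stdin>", line 6, in <module>
ValueError: it knows: block_center, knob_grip, spare_knob_end
```

```bash
cat >> h.py <<'E'
def crop(im,P,fn,hw=75,hh=55,f=5):
    u,v=proj('wrist',P).astype(int);u0=max(0,min(u-hw,560-2*hw));v0=max(0,min(v-hh,420-2*hh))
    cv2.imwrite('pics/'+fn,cv2.resize(im[v0:v0+2*hh,u0:u0+2*hw,::-1],None,fx=f,fy=f,interpolation=cv2.INTER_CUBIC));print('crop',u0,v0,f)
E
python3 - <<'E'
from h import *
crop(cv2.imread('pics/w1f.png')[:,:,::-1],[0.533,0.23,0.09],'w1.png')
E
```

```text
crop 200 122 5
```

View pics/w1.png

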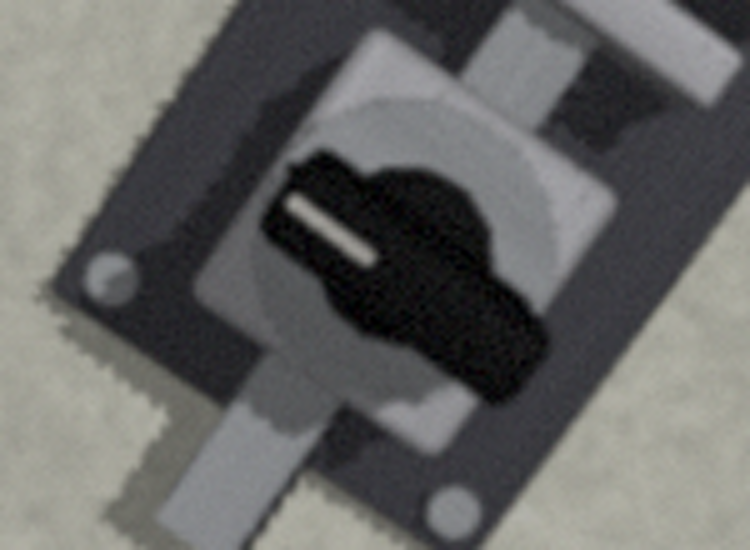

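Run:
```python
from h import *
np.set_printoptions(precision=4,suppress=True)
f=lambda c,z=0.099: ray_z('wrist',(200+c[0]/5,122+c[1]/5),z)
a,b=f((287,197)),f((378,262));d=a-b;print(a,b,np.linalg.norm(d),np.degrees(np.arctan2(d[1],d[0])))
e=-d/np.linalg.norm(d);print('axis est from line outer',a+e*0.021,'camera', ray_z('wrist',(276,175),.28))
# flange circle centre approx at crop (403,250), z~0.062
print('flange',f((405,250),.062))
R,_=cv2.Rodrigues(np.array(robot.camera_model('wrist')['rvec']));print(-R.T@robot.camera_model('wrist')['tvec'])
for n in range(2):
  robot.snapshot('wrist');print(robot.spot_point('knob_grip','wrist'))
robot.snapshot('scene');print(robot.spot_point('knob_grip','scene'))
# clamp long axis from bed edges/corner screws
p,q=f((110,278),.012),f((455,513),.012);print('screws',p,q,np.degrees(np.arctan2(*(q-p)[[1,0]])))
```

```text
[0.5163 0.2234 0.099 ] [0.5296 0.2316 0.099 ] 0.015640800046674175 -148.20541432758637
axis est from line outer [0.5341 0.2344 0.099 ] camera [0.509 0.241 0.28 ]
flange [0.5337 0.2345 0.062 ]
[0.5037 0.2433 0.3251]
[{'centre': [0.5373, 0.2272, 0.0814], 'score': 0.86}]
[{'centre': [0.5341, 0.229, 0.0817], 'score': 0.66}]
[{'centre': [0.5341, 0.2308, 0.0797], 'score': 0.49}]
screws [0.5231 0.1768 0.012 ] [0.5931 0.2216 0.012 ] 32.64650533222223
```

Request:
play_rows(translation=[[0, 0, 0], [0, 0, 0], [0, 0, 0], [0, 0, 0], [0, 0, 0], [0, 0, 0], [0, 0, 0], [0, 0, 0]], twist=[[0, 0, -1], [0, 0, -1], [0, 0, -1], [0, 0, -1], [0, 0, -1], [0, 0, -1], [0, 0, -1], [0, 0, -1]], gripper=[1, 1, 1, 1, 1, 1, 1, 1])

```text
time: 2.9
tool_pos: [0.5646, 0.2175, 0.3443]
ee_rot: [3.142, 0.001, -2.727]
wrist_force: [0.0, 0.1, -0.3]
width: 0.0938
finger_force: 0.0
```

Request:
play_rows(translation=[[0, 0, 0], [0, 0, 0], [0, 0, 0]], twist=[[0, 0, -0.75], [0, 0, -0.7], [0, 0, 0]], gripper=[1, 1, 1])

```text
time: 3.2
tool_pos: [0.5647, 0.2175, 0.3443]
ee_rot: [-3.142, 0.001, -2.586]
wrist_force: [0.6, -0.5, 0.3]
width: 0.0938
finger_force: 0.0
```

```bash
cat > go.py <<'E'
from h import *
from scipy.spatial.transform import Rotation as Ro
import sys
np.set_printoptions(precision=4,suppress=True)
o=robot.get_obs();R=Ro.from_euler('xyz',o['ee_rot'])
T=np.array([float(s) for s in sys.argv[1:4]])
print(o['time'],o['tool_pos'],o['ee_rot'],o['joint_positions'],'units',R.inv().apply(T-o['tool_pos'])/.04)
E
python3 go.py 0.5345 0.233 0.268
python3 - <<'E'
from h import *
im=save('wrist','w2f.png');crop(im,[.5345,.233,.09],'w2.png');print(robot.spot_point('knob_grip','wrist'))
E
```

```text
3.2 [0.5647 0.2175 0.3443] [-3.1415  0.0007 -2.5861] [ 0.2739  0.2276  1.3304  0.0001  1.5829 -1.8523] units [0.438  0.7274 1.9076]
crop 241 143 5
[{'centre': [0.5357, 0.2298, 0.0829], 'score': 0.67}]
```

View pics/w2.png

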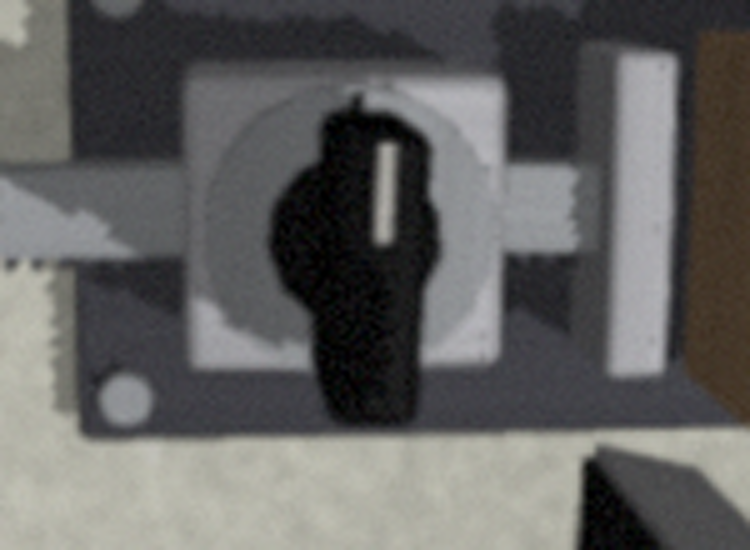

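Run:
```python
from h import *
np.set_printoptions(precision=4,suppress=True)
f=lambda c,z=0.099: ray_z('wrist',(241+c[0]/5,143+c[1]/5),z)
a,b=f((389,141)),f((382,246));d=a-b;print(a,b,np.linalg.norm(d),np.degrees(np.arctan2(d[1],d[0])))
print('axis',a-d/np.linalg.norm(d)*.021,'flange',f((350,225),.062))
print('hub r at .07',np.linalg.norm(f((270,235),.07)-f((440,235),.07))/2)
```

```text
[0.5162 0.2216 0.099 ] [0.5294 0.2289 0.099 ] 0.0150206036701912 -150.8120434176337
axis [0.5346 0.2318 0.099 ] flange [0.5325 0.23   0.062 ]
hub r at .07 0.013690988665932807
```

Request:
play_rows(translation=[[0.22, 0.36, 0], [0.22, 0.35, 0], [0, 0, 0.4], [0, 0, 0.5], [0, 0, 0.5], [0, 0, 0.5], [0, 0, 0]], twist=[[0, 0, 0.2], [0, 0, 0], [0, 0, 0], [0, 0, 0], [0, 0, 0], [0, 0, 0], [0, 0, 0]], gripper=[1, 1, 1, 1, 1, 1, 1])

```text
time: 4.0
tool_pos: [0.5335, 0.2324, 0.2646]
ee_rot: [3.14, -0.007, -2.606]
wrist_force: [-0.1, -0.5, -0.3]
width: 0.094
finger_force: 0.0
```

```bash
python3 go.py 0.5345 0.232 0.268
python3 - <<'E'
from h import *
im=save('wrist','w3f.png');crop(im,[.5345,.232,.09],'w3.png',140,105,2.8)
E
```

```text
4.0 [0.5335 0.2324 0.2646] [ 3.1399 -0.0066 -2.6061] [ 0.3134  0.227   1.4935  0.0002  1.4279 -1.7929] units [-0.0146 -0.0212 -0.086 ]
crop 135 157 2.8
```

View pics/w3.png

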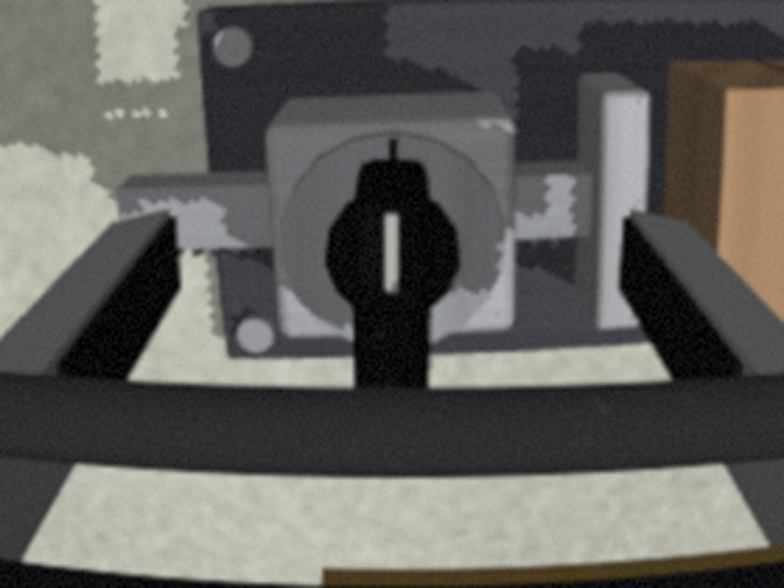

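Request:
play_rows(translation=[[0, 0, -0.2], [0, 0, 0], [0, 0, 0], [0, 0, 0], [0, 0, 0], [0, 0, 0], [0, 0, 0], [0, 0, 0]], twist=[[0, 0, 0], [0, 0, 0], [0, 0, 0], [0, 0, 0], [0, 0, 0], [0, 0, 0], [0, 0, 0], [0, 0, 0]], gripper=[1, -1, -1, -1, -1, -1, -1, -1])

```text
time: 4.85
tool_pos: [0.5351, 0.2324, 0.2757]
ee_rot: [3.141, -0.0, -2.606]
wrist_force: [0.9, 0.3, -0.4]
width: 0.0412
finger_force: 0.0
```

```bash
cat > st.py <<'E'
from h import *
np.set_printoptions(precision=4,suppress=True)
o=robot.get_obs();print({k:o[k] for k in ['time','tool_pos','ee_rot','wrist_force','wrist_torque','width','finger_force','joint_positions']})
E
python3 st.py
```

```text
{'time': 4.85, 'tool_pos': array([0.5351, 0.2324, 0.2757]), 'ee_rot': array([ 3.1414, -0.0003, -2.6065]), 'wrist_force': array([ 0.9231,  0.2772, -0.4454]), 'wrist_torque': array([ 0.0843,  0.0526, -0.0513]), 'width': 0.041237517093018955, 'finger_force': 0.0, 'joint_positions': array([ 0.3125,  0.2196,  1.4791,  0.0001,  1.4431, -1.7935])}
```

Request:
play_rows(translation=[[0, 0, 0.1], [0, 0, 0], [0, 0, 0], [0, 0, 0], [0, 0, 0], [0, 0, 0], [0, 0, 0]], twist=[[0, 0, 0], [0, 0, 0], [0, 0, 0], [0, 0, 0], [0, 0, 0], [0, 0, 0], [0, 0, 0]], gripper=[-1, -1, -1, -1, -1, -1, -1])

```text
time: 5.55
tool_pos: [0.5352, 0.2322, 0.2717]
ee_rot: [-3.141, -0.0, -2.606]
wrist_force: [0.8, -0.7, -1.8]
width: 0.0135
finger_force: 30.0
```

```bash
python3 st.py
```

```text
{'time': 5.55, 'tool_pos': array([0.5352, 0.2322, 0.2717]), 'ee_rot': array([-3.1413, -0.0003, -2.6065]), 'wrist_force': array([ 0.8019, -0.7292, -1.7817]), 'wrist_torque': array([-0.1388, -0.0863,  0.0087]), 'width': 0.013546036996186879, 'finger_force': 29.99379873275757, 'joint_positions': array([ 0.3123,  0.2225,  1.484 , -0.0003,  1.4353, -1.7935])}
```

Request:
play_rows(translation=[[0, 0, 0], [0, 0, 0], [0, 0, 0]], twist=[[0, 0, 0.5], [0, 0, 0.5], [0, 0, 0.5]], gripper=[-1, -1, -1])

```text
time: 5.85
tool_pos: [0.5352, 0.2321, 0.2717]
ee_rot: [-3.141, -0.0, -2.758]
wrist_force: [0.1, -1.5, -1.0]
width: 0.0136
finger_force: 30.0
```

```bash
python3 st.py
python3 - <<'E'
from h import *
im=save('wrist','w4f.png');crop(im,[.5345,.232,.09],'w4.png',100,75,4)
for i in range(3): robot.snapshot('wrist');print(robot.get_obs()['wrist_torque'])
E
```

```text
{'time': 5.85, 'tool_pos': array([0.5352, 0.2321, 0.2717]), 'ee_rot': array([-3.1408, -0.0002, -2.7583]), 'wrist_force': array([ 0.1034, -1.4811, -0.9745]), 'wrist_torque': array([-0.2582, -0.1352,  0.063 ]), 'width': 0.013641880872745883, 'finger_force': 29.997974038124084, 'joint_positions': array([ 0.3123,  0.2226,  1.484 , -0.0009,  1.4352, -1.6417])}
crop 177 181 4
[-0.21974914 -0.20806409 -0.05953534]
[-0.28081174 -0.20343914 -0.01829318]
[-0.3329551  -0.2102308  -0.08204105]
```

View pics/w4.png

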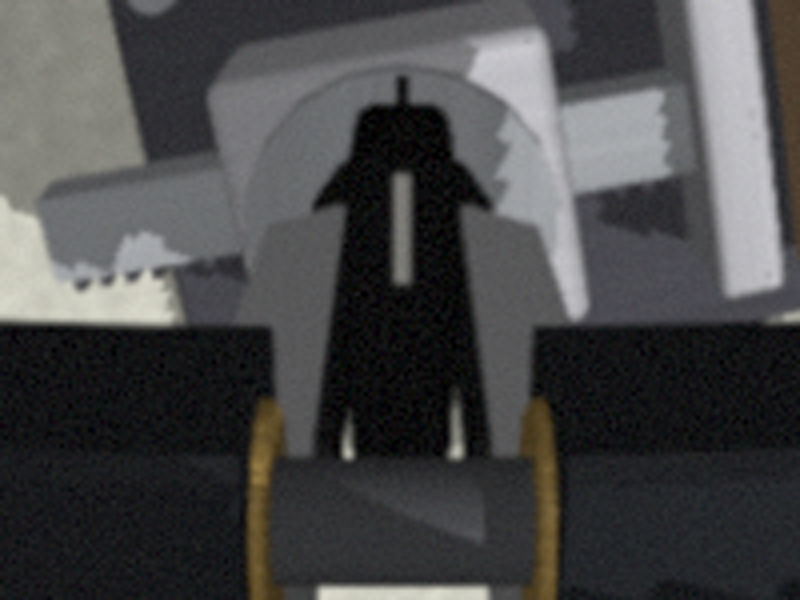

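```bash
cat > slip.py <<'E'
from h import *
import sys
np.set_printoptions(precision=3,suppress=True,linewidth=200)
o=robot.get_obs();im=robot.snapshot('wrist') if len(sys.argv)<2 else cv2.imread(sys.argv[1])
yaw=o['ee_rot'][2];g=cv2.cvtColor(im,cv2.COLOR_BGR2GRAY).astype(np.float32)
c=np.array([.535,.2322]);A=np.arange(-20,46,2)
for r in [.0235,.025,.0265]:
    uv=np.array([proj('wrist',[*(c+r*np.array([np.cos(yaw+np.radians(a)),np.sin(yaw+np.radians(a))])),.064]) for a in A],np.float32)
    s=cv2.remap(g,uv[None,:,0],uv[None,:,1],cv2.INTER_LINEAR)[0]
    print(r,uv[10],'min at',A[s.argmin()],s.astype(int))
t=[]
for i in range(3): robot.snapshot('wrist');t.append(robot.get_obs()['wrist_torque'][2])
print(o['time'],yaw,'tz',t)
E
python3 slip.py pics/w4f.png
```

```text
0.0235 [277.916 204.302] min at 2 [109 110 105 106 105 104 107 107 105  87  40  35  85 106 107 104 102 106 105 107 108 110 108 109 109 109 105 107 109 105 107 106 104]
0.025 [277.917 201.831] min at 2 [108 107 109 103 106 108 105 108 107  89  40  38  89 107 108 105 111 110 107 108 110 109 110 110 108 108 107 109 108 105 104 105 103]
0.0265 [277.917 199.351] min at 2 [103 104 104 102 102 104 107 105 106  97  78  75 100 106 105 107 107 108 108 108 112 105 109 106 103 101 104 102 103 101 101 102 100]
6.05 -2.755642889178477 tz [np.float64(-0.07166103742116856), np.float64(-0.05273740566945778), np.float64(-0.05511115476388437)]
```

Request:
play_rows(translation=[[0, 0, 0], [0, 0, 0], [0, 0, 0]], twist=[[0, 0, 0.5], [0, 0, 0.5], [0, 0, 0.5]], gripper=[-1, -1, -1])

```text
time: 6.5
tool_pos: [0.5353, 0.232, 0.2717]
ee_rot: [-3.14, -0.0, -2.908]
wrist_force: [1.5, -2.4, -1.8]
width: 0.014
finger_force: 30.0
```

```bash
python3 slip.py
```

```text
0.0235 [278.168 204.178] min at 2 [109 109 105 106 104 108 105 104 107  98  59  29  72 107 108 103 106 104 106 105 108 109 110 108 110 109 107 107 104 107 108 104 105]
0.025 [278.166 201.706] min at 2 [110 109 108 107 107 107 107 107 109  98  56  28  81 110 108 106 109 111 107 108 110 111 110 109 109 109 108 106 108 108 105 105 103]
0.0265 [278.164 199.226] min at 2 [104 106 103 101  99 100 102 102 103 101  86  77  96 106 106 105 106 107 106 110 110 109 110 107 105 104 105 105 104 103 101 100  99]
6.5 -2.907936409796535 tz [np.float64(-0.019050218717139064), np.float64(-0.046952482281971845), np.float64(-0.00907745585936353)]
```

Request:
play_rows(translation=[[0, 0, 0], [0, 0, 0], [0, 0, 0]], twist=[[0, 0, 0.5], [0, 0, 0.5], [0, 0, 0.5]], gripper=[-1, -1, -1])

```text
time: 7.0
tool_pos: [0.5353, 0.2318, 0.2717]
ee_rot: [-3.14, 0.0, -3.057]
wrist_force: [2.2, -4.7, -3.4]
width: 0.0139
finger_force: 30.0
```

```bash
python3 slip.py
```

```text
0.0235 [278.438 204.021] min at 2 [107 108 105 110 105 107 106 109 110 102  69  22  60 100 109 106 103 106 105 108 107 107 110 107 108 109 108 108 107 108 109 105 105]
0.025 [278.435 201.548] min at 2 [107 107 108 106 107 106 107 105 106 103  68  21  66 107 111 106 108 108 109 106 111 109 109 110 110 108 108 109 108 107 105 106 104]
0.0265 [278.433 199.068] min at 2 [106  99  98  98  97 101  99  99 100 102  91  85  93 104 105 105 108 106 105 107 109 108 108 108 105 104 103 104 103 102 100 101  99]
7.0 -3.057424789828405 tz [np.float64(-0.059653994124848224), np.float64(-0.046781234599959004), np.float64(0.010508485335839625)]
```

Request:
play_rows(translation=[[0, 0, 0], [0, 0, 0], [0, 0, 0]], twist=[[0, 0, 0.5], [0, 0, 0.5], [0, 0, 0.5]], gripper=[-1, -1, -1])

```text
time: 7.5
tool_pos: [0.5353, 0.2317, 0.2717]
ee_rot: [-3.139, 0.0, 3.076]
wrist_force: [2.2, -5.2, -3.2]
width: 0.0142
finger_force: 30.0
```

```bash
python3 slip.py
```

```text
0.0235 [278.715 203.815] min at 2 [162 161 159 155 161 159 158 159 160 156 118  48  70 146 162 157 155 157 156 147 145 148 128 109 106 103 103 105 105 105 104 104 102]
0.025 [278.713 201.342] min at 2 [164 161 160 160 157 160 160 161 159 156 116  46  83 150 162 158 160 164 161 159 162 161 130 114 140 146 136 127 112 103 102 104 102]
0.0265 [278.711 198.861] min at 44 [139 133 141 137 135 136 133 134 139 141 134 126 131 143 144 142 148 149 149 153 158 157 151 141 138 142 142 144 142 121 102 100  95]
7.5 3.0758380574996687 tz [np.float64(-0.00888493908342395), np.float64(-0.0632846014077322), np.float64(-0.08804365719305948)]
```

Request:
play_rows(translation=[[0, 0, 0], [0, 0, 0], [0, 0, 0]], twist=[[0, 0, 0.5], [0, 0, 0.5], [0, 0, 0.5]], gripper=[-1, -1, -1])

```text
time: 8.0
tool_pos: [0.5353, 0.2315, 0.2717]
ee_rot: [-3.139, 0.001, 2.926]
wrist_force: [1.9, -5.5, -2.7]
width: 0.0132
finger_force: 30.0
```

```bash
python3 slip.py
```

```text
0.0235 [278.953 203.575] min at 4 [157 155 153 153 151 150 152 152 151 152 148 105  39  76 139 152 150 149 157 156 153 151 155 134 106 100 101 101  98 102 100  99 100]
0.025 [278.952 201.101] min at 4 [155 155 155 153 152 154 153 152 152 154 148 104  33  79 140 155 152 152 157 151 153 151 156 145 135 119 112 109 129 143 139 115 105]
0.0265 [278.95  198.619] min at 4 [136 133 128 126 126 124 118 126 125 126 130 125 118 120 130 133 133 136 138 140 142 149 145 141 134 132 131 133 133 138 135 130 122]
8.0 2.9260272913582126 tz [np.float64(0.11097541243382321), np.float64(0.12783725932150533), np.float64(0.13981115871777483)]
```

```bash
cat > slip2.py <<'E'
from h import *
o=robot.get_obs();im=robot.snapshot('wrist')
yaw=o['ee_rot'][2];g=cv2.cvtColor(im,cv2.COLOR_BGR2GRAY).astype(np.float32)
c=np.array([.5352,.232]);
def pk(r,z,lo,hi,sg):
    A=np.arange(lo,hi,.5)
    uv=np.array([proj('wrist',[*(c+r*np.array([np.cos(yaw+np.radians(a)),np.sin(yaw+np.radians(a))])),z]) for a in A],np.float32)
    s=sg*cv2.remap(g,uv[None,:,0],uv[None,:,1],cv2.INTER_LINEAR)[0]
    k=s.argmax();w=np.clip(s-(s[k]-50),0,None)*(abs(A-A[k])<6);return (w*A).sum()/w.sum(),s[k]
print('flange line',[pk(r,.064,-12,40,-1) for r in (.0235,.025)])
print('white',[pk(r,.099,-15,15,1) for r in (.012,.015,.018)])
t=[]
for i in range(2): robot.snapshot('wrist');t.append(robot.get_obs()['wrist_torque'][2])
print(o['time'],yaw,'tz',t)
if __import__('sys').argv[1:]: crop(im,[.5345,.232,.09],__import__('sys').argv[1],100,75,4)
E
python3 slip2.py
```

```text
flange line [(np.float64(4.188796797952864), np.float32(-26.25)), (np.float64(4.00831528306619), np.float32(-36.757812))]
white [(np.float64(5.3848635806253835), np.float32(168.55762)), (np.float64(4.223920071895766), np.float32(170.4375)), (np.float64(3.583131681492337), np.float32(170.80957))]
8.2 2.9278088445880597 tz [np.float64(0.04642773364391423), np.float64(0.04983894238157589)]
```

Request:
play_rows(translation=[[0, 0, 0], [0, 0, 0]], twist=[[0, 0, 0.5], [0, 0, 0.5]], gripper=[-1, -1])

```text
time: 8.55
tool_pos: [0.5353, 0.2314, 0.2717]
ee_rot: [-3.139, 0.001, 2.826]
wrist_force: [1.0, -6.6, -1.7]
width: 0.0139
finger_force: 30.0
```

```bash
python3 slip2.py
```

```text
flange line [(np.float64(9.486126639097275), np.float32(-33.25)), (np.float64(9.381483847591442), np.float32(-29.839844))]
white [(np.float64(5.842398000880116), np.float32(169.15234)), (np.float64(4.705561217903639), np.float32(168.8916)), (np.float64(4.279643652561247), np.float32(172.1836))]
8.55 2.8260992080617413 tz [np.float64(0.0696518986019212), np.float64(0.09212319637575023)]
```

Request:
play_rows(translation=[[0, 0, 0], [0, 0, 0], [0, 0, 0], [0, 0, 0]], twist=[[0, 0, 0.5], [0, 0, 0.5], [0, 0, 0.5], [0, 0, 0.5]], gripper=[-1, -1, -1, -1])

```text
time: 9.1
tool_pos: [0.5352, 0.2313, 0.2717]
ee_rot: [-3.138, 0.002, 2.626]
wrist_force: [2.2, -6.3, -2.5]
width: 0.0137
finger_force: 30.0
```

```bash
python3 slip2.py w5.png
```

```text
flange line [(np.float64(20.14779273007414), np.float32(-42.000977)), (np.float64(20.134538674669262), np.float32(-38.239258))]
white [(np.float64(6.7490834894508085), np.float32(167.34375)), (np.float64(5.580267055488511), np.float32(167.91797)), (np.float64(4.771973388604026), np.float32(170.89844))]
9.1 2.6260794720529628 tz [np.float64(0.13846990352547645), np.float64(0.08077022673848973)]
crop 178 180 4
```

View pics/w5.png

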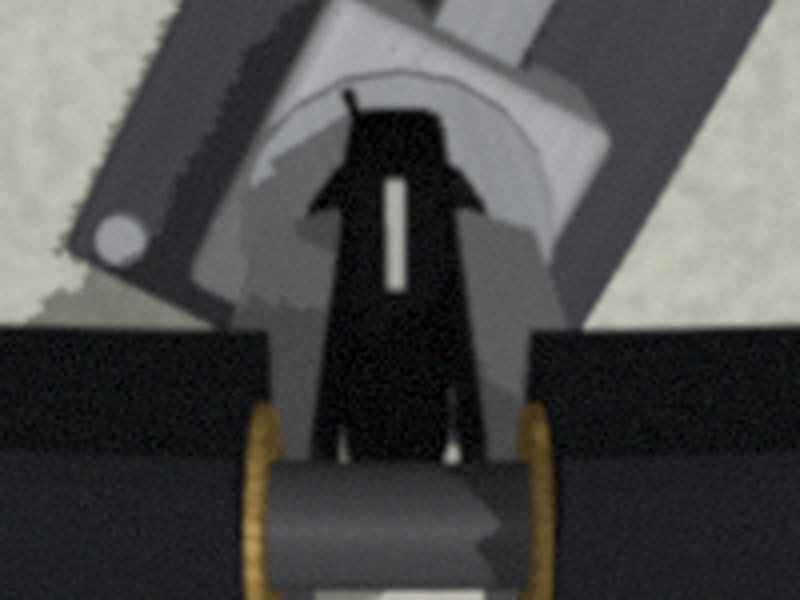

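Request:
play_rows(translation=[[0, 0, 0], [0, 0, 0], [0, 0, 0], [0, 0, 0], [0, 0, 0], [0, 0, -0.3], [0, 0, -0.6], [0, 0, -0.6]], twist=[[0, 0, 0], [0, 0, 0], [0, 0, 0], [0, 0, 0], [0, 0, 0], [0, 0, 0], [0, 0, 0], [0, 0, 0]], gripper=[0, 0, 0, 0, 0, 0, 0, 0])

```text
time: 10.05
tool_pos: [0.535, 0.2324, 0.333]
ee_rot: [-3.141, -0.001, 2.627]
wrist_force: [1.3, 0.9, -0.3]
width: 0.0469
finger_force: 0.0
```

Request:
play_rows(translation=[[-0.5, 0, -0.6], [-0.5, 0, -0.6], [0, 0, 0], [0, 0, 0]], twist=[[0, 0, 0], [0, 0, 0], [0, 0, 0], [0, 0, 0]], gripper=[0, 0, 0, 0])

```text
time: 10.45
tool_pos: [0.5699, 0.2127, 0.3804]
ee_rot: [3.14, 0.0, 2.626]
wrist_force: [-1.0, 0.1, -0.3]
width: 0.0471
finger_force: 0.0
```

```bash
python3 st.py; python3 slip2.py w6.png
```

```text
{'time': 10.45, 'tool_pos': array([0.5699, 0.2127, 0.3804]), 'ee_rot': array([3.1404, 0.0002, 2.6264]), 'wrist_force': array([-1.027 ,  0.0948, -0.3115]), 'wrist_torque': array([ 0.0218, -0.0286,  0.0224]), 'width': 0.04705869523408581, 'finger_force': 0.0, 'joint_positions': array([ 0.2639,  0.2224,  1.2649,  0.0007,  1.6533, -0.7916])}
flange line [(np.float64(19.091930586341967), np.float32(-23.25)), (np.float64(21.61355951413945), np.float32(-54.57715))]
white [(np.float64(10.183744029839218), np.float32(151.77148)), (np.float64(8.060519044165572), np.float32(155.69531)), (np.float64(6.688729192446975), np.float32(153.10938))]
10.45 2.6263576122585945 tz [np.float64(-0.058199417223189116), np.float64(-0.033524708955321676)]
crop 177 90 4
```

View pics/w6.png

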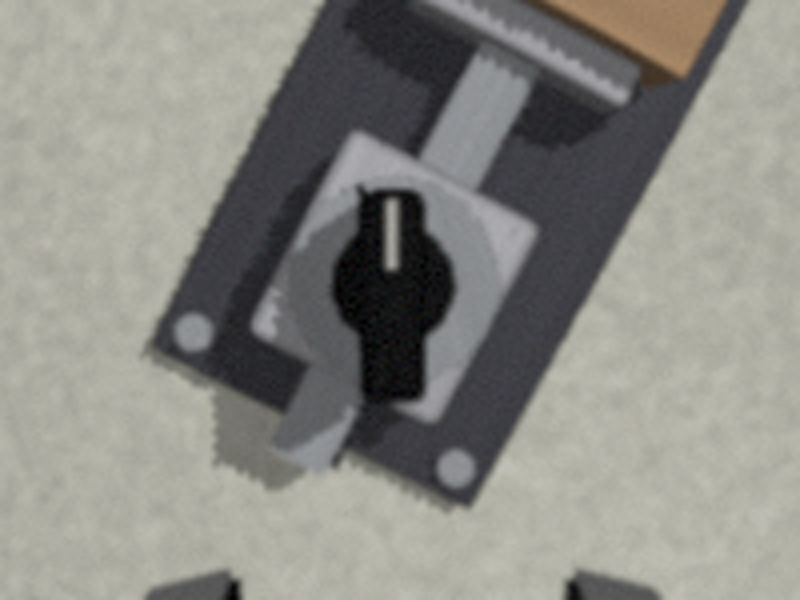

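The arm has let go and is clear. The flange line at (363,190) trails the white line at (392,230) by about 15°, and the jaw plate rests against the block, so I'm handing in.

```bash
python3 -c "
from bench import robot
print(robot.close_job())"
```

```text
the job is handed in; nothing more can be done
None
```

I turned the loaded clamp's knob clockwise until the jaw closed on the block and the limiter slipped about 15° (measured from the wrist camera), then released it with the block nipped, left the other clamp alone, and handed the job in at about 10.6 s; no verdict came back.

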